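# Set out the bench kit on its matching pads

### The job

Set out the kit for the practical: put the transformer, the battery pack and the coil former each upright in the middle of the pad whose outline matches it, the two oblong ones lined up with their outlines (either way round), and only when those three are in place set the glass valve upright on its white-ringed pad, last of all because it is the fragile one. Set things down rather than dropping them, never let the valve tip over, and leave the solder reel and the fuse jar standing where they are.

Things in the scene. Friction and masses are not known exactly. Their poses are not given: they have to be found in the camera images.
- transformer: Loose beige bakelite transformer, about 0.55 kg: a beige block 68 x 52 mm (x by y), 52 mm high including the thin steel foot plate (84 x 52 mm, 4 mm thick, sticking out at both x ends); four brass terminals rise 9 mm above the block. Grip it across y (52 mm wide). Origin at the centre of its underside, z up. x is the long axis; lies at any yaw.
- battery: Loose blue plastic battery pack, about 0.3 kg, a flat block 92 x 50 x 34 mm (x, y, z), with a white label and two terminal studs, red and black, 6 mm high on top. Grip it across y (50 mm wide). Origin at the centre of its underside, z up. x is the long axis.
- valve: Loose glass radio valve in its ceramic socket, about 0.12 kg, standing upright, 92 mm high: white round socket 52 mm in diameter and 24 mm high, black base 34 mm in diameter to 36 mm, then a clear glass envelope 30 mm in diameter, straight from 36 to 80 mm height, with a narrower domed top. Can be gripped by the glass at about 57 mm height. Round, so yaw does not matter. Origin at the centre of its underside, z up.
- former: Loose steel coil former, about 0.25 kg, standing upright, 60 mm high: round bottom flange 60 mm in diameter and 6 mm thick, above it a tube 42 mm in diameter with dark rings and a dark bore at the top. Round, so yaw does not matter. Origin at the centre of its underside, z up.
- transformer_pad: Fixed dark wooden pad, 108 x 76 x 6 mm, with a beige rectangular outline 92 x 60 mm (outer edge) on top, the place for the transformer. Origin at the centre of its underside; top surface 6 mm above; x is the long axis.
- battery_pad: Fixed light grey pad, 112 x 74 x 6 mm, with a blue rectangular outline 100 x 58 mm (outer edge) on top, the place for the battery pack. Origin at the centre of its underside; top surface 6 mm above; x is the long axis.
- valve_pad: Fixed square green felt-covered pad, 80 x 80 x 6 mm, with a white ring 62 mm in outer diameter on top, the place for the valve. Origin at the centre of its underside; top surface 6 mm above.
- former_pad: Fixed round black rubber pad, 86 mm in diameter, 6 mm thick, with a steel-coloured ring 70 mm in outer diameter on top, the place for the coil former. Origin at the centre of its underside; top surface 6 mm above.
- reel: Small solder reel standing among the parts, red flanges 38 mm in diameter, 34 mm high. Not to be disturbed. Origin at the centre of its underside, z up.
- fuse_jar: Small amber jar with a yellow cap, 34 mm in diameter, 40 mm high, standing among the parts. Not to be disturbed. Origin at the centre of its underside, z up.
There are look-alikes about, which are no part of the job. Leave any red or turquoise look-alike of the transformer_pad alone.

How it is judged (in metres and radians):
On the way, in this order (a step that is already met when the one before it is completed fails the run):
1. transformer, battery pack and coil former stand on their own pads, while the valve is not yet on its pad (horizontal distance between transformer and transformer_pad below 0.012 m and z of transformer in the frame of transformer_pad below 0.01 m and angle between each of transformer, battery, former's own z axis and vertical below 0.1 rad and linear speed of each of transformer, battery, former below 0.03 m/s and angular speed of each of transformer, battery, former below 0.3 rad/s and angle between the x axis of transformer and the x axis of transformer_pad, either way round below 0.2 rad and horizontal distance between battery and battery_pad below 0.012 m and z of battery in the frame of battery_pad below 0.01 m and angle between the x axis of battery and the x axis of battery_pad, either way round below 0.2 rad and horizontal distance between former and former_pad below 0.012 m and z of former in the frame of former_pad below 0.01 m), for 0.2 s.
2. then the valve stands on its pad (horizontal distance between valve and valve_pad below 0.012 m and z of valve in the frame of valve_pad below 0.01 m and angle between valve's own z axis and vertical below 0.1 rad and linear speed of valve below 0.03 m/s and angular speed of valve below 0.3 rad/s), for 0.2 s.
At the end, for the whole second after the job is handed in: Each of the four parts rests upright (within 0.1 rad) on its own pad, released and still, its centre within 12 mm of the pad's centre; transformer and battery pack have their long axes within 0.2 rad of the pad's long axis, either way round (all of step 1 and all of step 2 and contact force between the fingers and transformer below 0.1 N and contact force between the fingers and battery below 0.1 N and contact force between the fingers and valve below 0.1 N and contact force between the fingers and former below 0.1 N); the robot touches nothing.
It fails at once if the solder reel or the fuse jar is shifted more than 30 mm or tipped (distance of any of reel, fuse_jar from where it was at the start of the episode above 0.03 m or angle between any of reel, fuse_jar's own z axis and vertical above 0.6 rad).
It fails at once if the valve is tipped beyond 0.8 rad (angle between valve's own z axis and vertical above 0.8 rad).
It fails at once if a part is dropped (moves faster than 0.6 m/s out of the fingers, a fall of about 18 mm) ((linear speed of transformer above 0.6 m/s and contact force between the fingers and transformer below 0.05 N) or (linear speed of battery above 0.6 m/s and contact force between the fingers and battery below 0.05 N) or (linear speed of valve above 0.6 m/s and contact force between the fingers and valve below 0.05 N) or (linear speed of former above 0.6 m/s and contact force between the fingers and former below 0.05 N)).
It also fails if it takes over 118 s, if anything falls off the work surface, if the arm or the gripper's body presses on something with over 40 N, if the wrist force passes 120 N, or if a joint passes its speed limit or range.

### The arm

A 6-joint arm with a two-finger parallel gripper is mounted at the origin on the work surface. World frame = base frame: x ahead of the robot, y to its left, z up, the work surface at z = 0. Lengths are in mm, angles in degrees, forces in N, time in s.
With the tool pointing down it reaches from about 400 to 825 mm from the base axis. Payload 7 kg.
Tool frame: the origin (TCP) lies at the very end of the fingers, on their centre line; the grasp point (between the pads) lies 19 mm behind it; z points along the fingers, y is the line along which they close (so a half turn about z gives the same grasp; the last joint's range is limited). The gripper opens to 85 mm and grips with 20 to 120 N. Pads are 22 mm wide; open, the fingers measure 114 mm over their backs; the gripper's body (76 mm by 85 mm) begins 54 mm behind the grasp point. The pads swing forward as they close: fully open they stand 13 mm farther back than shut.
Start: joints at [88.069, 20.546, 0.682, 0, -70.136, -16.507], TCP at [213.494, 640.325, 231.302] pointing down, gripper open.
Joint ranges: [-176.03, 176.03], [-82.01, 121.73], [-58.28, 71.71], [-173.87, 95.51], [-174.79, -0.11], [-173.66, 173.66]. Speed limits (degrees/s): [136.94, 136.94, 172.46, 180, 180, 180].

### API

Orientations are given as a 3x3 rotation matrix whose columns are the frame's x, y, z axes.
In Python, from workcell import env gives the robot as it stands.
- The arm moves only by the shell command python3 -m jog 'ROWS' [OPENING] [FORCE]. ROWS is JSON, a list of rows, each an object with "linear": the shift along the tool's x, y, z in units of 120 mm (1.0 is 120 mm), a list of three; "turn": the turn about the tool's z in units of 90 degrees (1.0 is 90 degrees). In form: [{"linear": [dx, dy, dz], "turn": turn}, ...]. A call has 1 to 5 rows; each row is the pose to reach, as a shift and turn from the pose commanded when the call began, along the tool's axes at that moment; what a row does not reach only later rows make up. A row lasts 1/10 s, in which the tool goes at most 50 mm and 8.59 degrees, less where a joint would pass 70% of its speed; a pose out of reach is approached as far as the arm can. A call with a number of a shift or a turn outside -1 to 1 is refused whole. A call with a gripper value outside its range is refused whole. OPENING is the closure, from -1 (fully open) to 1 (shut), so that 0 is half open, set as the call begins (- or left out, the last holds). The fingers move at their own pace and stop on an object; FORCE is the grip in N (left out, the last holds). Time passes only in rows, so rows that repeat a pose let the fingers close. It gives the time, the measured TCP pose, the force, the opening and the grip force at its end, in the units of the state.
- env.sense(): the state, without advancing time (a new reading comes with each control period).
- env.snapshot(name): name is "side" or "top" or "wrist"; returns a dict with "pixels" (420x560x3 uint8, red, green, blue), "fx", "fy", "cx", "cy" (pixels), "T" (4x4, takes a point from camera to world coordinates). Camera axes: x right, y down, z forward; pixel columns grow to the right and rows downward; lengths in mm; the calibration is good to about 2 mm. A picture is of the moment at which its call begins. There is no depth.
- env.sign_off(): hands the job in; it is judged then, once.
Trained networks look in a picture, given as the dict that the camera call returned (one of the last four; its "shot" number tells which), for a name from the list of things; names that differ only in an ending like _2 or _b are one class to them, and where a whole thing is asked for, a point or a joint stands for the part that bears it (a point fixed in the world has none). Each returns a list of dicts, best first, with "conf" (0 to 1); they miss things now and then, are a little off and sometimes report something else, mostly with a low value. They report only what shows in the picture. A call takes as long as a camera call. They do not tell look-alikes from the thing itself.
- env.boxes_of(picture, thing): "bbox" ([centre column, centre row, width, height] in pixels, round what is visible of it).
- env.spot_point(picture, thing): "pixel" ([column, row] in pixels: a listed point, or the origin of a listed thing).
The state is a dict: "t": time; "joint_positions": joint angles; "qd": joint speeds; "tau": joint torques, N m; "tool_pos": TCP position; "ee_rot": TCP orientation; "wrist_force": force on the tool from outside, world axes, zero at the start; "torque": the same for the moment, N m; "grip_width": opening from 0.0 (shut) to 1.0 (fully open); "finger_force": force on a finger pad.
Only numpy, scipy, OpenCV 4.12 (cv2) and the standard library are available. Lean on these libraries where they do the work, as an engineer would, in place of code of your own. Each camera call takes 0.05 s, during which the arm holds its last target. There are 200 camera calls.

## Working session

There is one attempt and no reset: what is moved stays moved. The work goes in short steps, Python scripts to look and compute and a shell command to move; the robot and the scene stay as the last step left them, time stands still between calls to the robot, and variables do not carry over. Pictures are saved under pics/ and viewed, at most 16 in all, crops included, and the job is handed in when it is done.

```bash
ls; mkdir -p pics; cat > h.py <<'E'
import numpy as np,cv2
from workcell import env
def pt(s,px,z):
    T=np.array(s["T"]);d=T[:3,:3]@np.array([(px[0]-s["cx"])/s["fx"],(px[1]-s["cy"])/s["fy"],1]);o=T[:3,3]
    return o+d*(z-o[2])/d[2]
def proj(s,p):
    T=np.array(s["T"]);c=T[:3,:3].T@(np.array(p,float)-T[:3,3]);return np.array([s["cx"]+s["fx"]*c[0]/c[2],s["cy"]+s["fy"]*c[1]/c[2]])
def save(s,n): cv2.imwrite(f"pics/{n}.png",cv2.cvtColor(np.array(s["pixels"]),cv2.COLOR_RGB2BGR))
E
python3 - <<'E'
from h import *
np.set_printoptions(precision=1,suppress=True)
names="transformer battery valve former transformer_pad battery_pad valve_pad former_pad reel fuse_jar".split()
for c in("top","side"):
    s=env.snapshot(c);save(s,c+"0");print(c,np.array(s["T"])[:3].round(2).tolist(),s["fx"])
    for n in names:
        z=6 if "pad" in n else 0
        for r in env.spot_point(s,n)[:3]: print(n,np.array(r["pixel"]),round(r["conf"],2),pt(s,r["pixel"],z))
st=env.sense();print(st["t"],st["tool_pos"],st["ee_rot"])
E
```

```text
pics
top [[0.03, -0.98, 0.19, 280.61], [-1.0, -0.02, 0.01, -60.58], [-0.01, -0.19, -0.98, 1122.65]] 492.8729359329684
transformer [209.2 152.9] 0.8 [629.3  99.9   0. ]
transformer [193.  224.5] 0.56 [456.4 128.7   0. ]
battery [283.6 158. ] 0.65 [621. -77.   0.]
battery [105.3 223.7] 0.37 [453.2 331.7   0. ]
valve [371.6 156. ] 0.69 [ 631. -285.    0.]
valve [139.5 150.1] 0.58 [632.2 266.2   0. ]
former [103.2 224.7] 0.73 [450.7 336.4   0. ]
transformer_pad [341.1 295.5] 0.93 [ 303.8 -211.6    6. ]
transformer_pad [137.1 285.3] 0.93 [314.3 245.5   6. ]
transformer_pad [450.4 215.9] 0.81 [ 490.3 -462.5    6. ]
battery_pad [386.5 229.5] 0.86 [ 455.1 -315.5    6. ]
valve_pad [141.6 150.5] 0.59 [629.5 259.4   6. ]
former_pad [191.8 228.3] 0.74 [446.6 130.    6. ]
reel [248.7 185.4] 0.8 [552.3   3.3   0. ]
fuse_jar [169.5 180.3] 0.77 [560.  189.9   0. ]
side [[0.92, -0.3, 0.25, 199.1], [-0.39, -0.69, 0.61, -707.56], [-0.0, -0.66, -0.75, 854.36]] 435.5197377796473
transformer [313.2 163.2] 0.67 [632.9  96.8   0. ]
battery [339.3 209.1] 0.66 [620.1 -85.7   0. ]
battery [250.1 169.8] 0.52 [458.1 142.4  -0. ]
valve [380.9 265.1] 0.62 [ 628.2 -276.5    0. ]
former [226.7 129.4] 0.85 [453.5 338.6   0. ]
transformer_pad [367.  360.4] 0.97 [ 482.  -461.6    6. ]
transformer_pad [186.1 161. ] 0.85 [301. 242.   6.]
transformer_pad [289.  242.7] 0.84 [ 455.4 -137.3    6. ]
battery_pad [315.1 303.1] 0.97 [ 442.6 -308.     6. ]
valve_pad [286.9 128.5] 0.62 [622.8 262.4   6. ]
former_pad [252.  171.5] 0.93 [458.8 127.9   6. ]
former_pad [380.7 268. ] 0.2 [ 620.6 -286.2    6. ]
reel [298.7 192.4] 0.61 [547.9   9.5   0. ]
fuse_jar [274.2 153.8] 0.74 [545.8 177.5  -0. ]
fuse_jar [338. 206.] 0.25 [622.  -74.9   0. ]
1.1 [213.5 640.3 231.3] [[ 0.9 -0.3 -0. ]
 [-0.3 -0.9 -0. ]
 [-0.   0.  -1. ]]
```

View pics/top0.png

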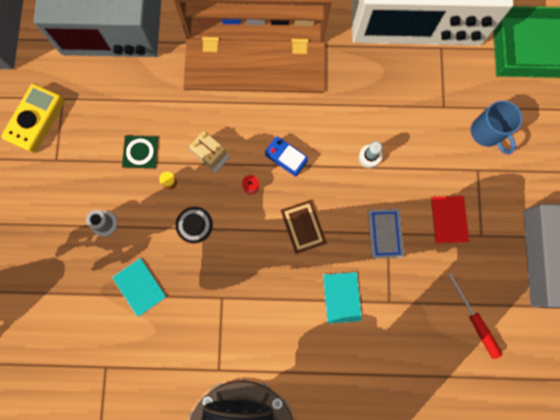

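View pics/side0.png

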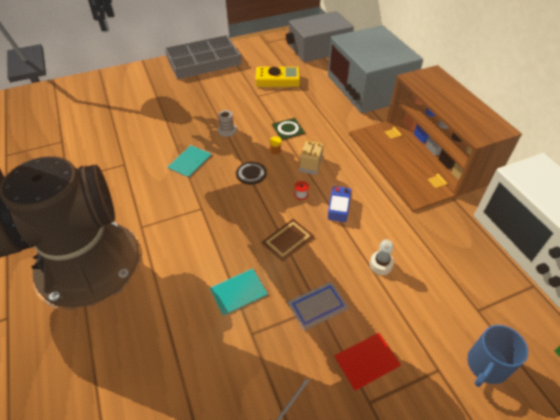

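The top picture shows the transformer at (209,150), the battery at (287,156), the valve at (370,155) and the former at (100,222). The real pads are at (303,226) for the transformer, (386,233) for the battery, (140,151) for the valve and (194,225) for the former. The turquoise and red pads are decoys, the reel is at (250,184) and the jar at (167,180). The side view agrees.

```bash
cat > seg.py <<'E'
from h import *
# name: pixel, half-size, HSV low/high, plane height
C={"battery_pad":((386,233),26,(100,60,40),(130,255,255),6),
"battery":((287,156),26,(105,110,60),(130,255,255),34),
"transformer_pad":((303,226),30,(10,20,130),(30,120,255),6),
"valve_pad":((140,151),15,(0,0,120),(180,70,255),6),
"former_pad":((194,225),22,(0,0,0),(180,255,75),6),
"former_padring":((194,225),20,(0,0,90),(180,70,255),6),
"green_pad":((140,151),24,(40,40,0),(100,255,110),6),
"transformer":((207,149),24,(10,20,130),(30,125,255),52)}
E
python3 - <<'E'
from seg import *
s=env.snapshot("top");im=np.array(s["pixels"]);hsv=cv2.cvtColor(im,cv2.COLOR_RGB2HSV)
tiles=[]
for n,((u,v),h,lo,hi,z) in C.items():
    m=cv2.inRange(hsv[v-h:v+h,u-h:u+h],np.array(lo),np.array(hi))
    k,l,stt,_=cv2.connectedComponentsWithStats(m);
    if k<2: print(n,"none");continue
    b=1+np.argmax(stt[1:,4]);ys,xs=np.nonzero(l==b)
    P=np.array([pt(s,(x+u-h,y+v-h),z)[:2] for x,y in zip(xs,ys)],np.float32)
    r=cv2.minAreaRect(P);print(n,len(P),"c",np.round(r[0],1),"size",np.round(r[1],1),"ang",round(r[2],1))
    a=cv2.resize(cv2.cvtColor(im[v-h:v+h,u-h:u+h],cv2.COLOR_RGB2BGR),(190,190));q=cv2.resize(((l==b)*255).astype(np.uint8),(190,190),interpolation=0)
    tiles.append(np.vstack([a,cv2.cvtColor(q,cv2.COLOR_GRAY2BGR)]))
t=[np.hstack(tiles[i:i+4]) for i in(0,4)];cv2.imwrite("pics/tiles.png",cv2.resize(np.vstack(t),(600,600)))
E
```

```text
battery_pad 416 c [ 447.2 -313.3] size [101.6  59.2] ang 4.0
battery 432 c [616.2 -81. ] size [92.4 52.5] ang 53.7
transformer_pad 45 c [ 493.6 -112.2] size [14.  56.4] ang 19.3
valve_pad 358 c [628.3 264.4] size [64.9 64. ] ang 4.1
former_pad 379 c [456.8 126.5] size [46.5 48.6] ang 1.5
former_padring 340 c [455.  126.7] size [69.3 69.2] ang 29.5
green_pad 380 c [627.4 263.5] size [76.9 75.9] ang 89.3
transformer 358 c [627.5 107. ] size [52.5 56. ] ang 53.4
```

View pics/tiles.png

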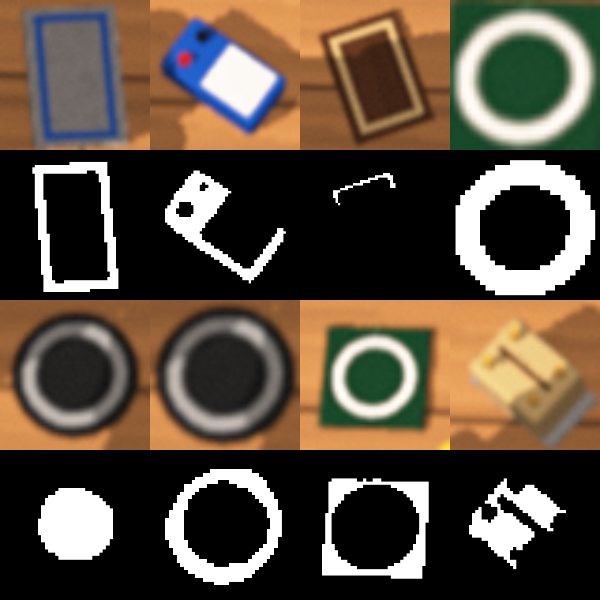

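Every measured size fits its part, except for the transformer pad and the transformer, which I'll refine with the wrist camera. Next is the former.

```bash
cat >> h.py <<'E'
def go(x,y,z,yawy=None):
    """print shift (tool axes, units of 120mm) and turn (units of 90deg); yawy = world angle of the closing line"""
    s=env.sense();R=np.array(s["ee_rot"]);p=np.array(s["tool_pos"])
    d=R.T@(np.array([x,y,z])-p)/120;cur=np.degrees(np.arctan2(R[1,1],R[0,1]))
    t=None if yawy is None else -(((yawy-cur)+90)%180-90)/90
    print("t",round(s["t"],1),"tcp",p.round(1),"yawy",round(cur,1),"j6",round(s["joint_positions"][5],1),"| shift",d.round(3),"turn",t if t is None else round(t,3),"grip",round(s["grip_width"],3),round(s["finger_force"],1))
E
python3 -c "
from h import *
s=env.snapshot('wrist');print(np.array(s['T']).round(2),s['fx'],env.sense()['tool_pos'])
go(452,336,200,None)"
```

```text
[[-3.1000e-01 -9.1000e-01 -2.9000e-01  2.8728e+02]
 [-9.5000e-01  3.0000e-01  9.0000e-02  6.1568e+02]
 [-0.0000e+00  3.0000e-01 -9.5000e-01  3.7410e+02]
 [ 0.0000e+00  0.0000e+00  0.0000e+00  1.0000e+00]] 308.6311794157334 [213.48186335 640.32259514 231.29937093]
t 1.2 tcp [213.5 640.3 231.3] yawy -108.4 j6 -16.5 | shift [2.688 1.777 0.261] turn None grip 1.003 0.0
```

```bash
J="python3 -m jog"
python3 -m jog '[{"linear":[0.9,0.59,0.09],"turn":0},{"linear":[0.9,0.59,0.09],"turn":0},{"linear":[0.9,0.59,0.09],"turn":0}]' -1 60
python3 -m jog '[{"linear":[0.9,0.59,0.09],"turn":0},{"linear":[0.9,0.59,0.09],"turn":0},{"linear":[0.9,0.59,0.09],"turn":0}]' -1 60
python3 -m jog '[{"linear":[0.89,0.59,0.09],"turn":0},{"linear":[0.89,0.59,0.09],"turn":0},{"linear":[0.89,0.59,0.09],"turn":0},{"linear":[0.89,0.59,0.09],"turn":0}]'
python3 - <<'E'
from h import *
go(452,336,200)
s=env.snapshot("wrist");save(s,"w1")
for n,z in(("former",0),("former_pad",6)):
    for r in env.spot_point(s,n)[:2]: print(n,np.round(r["pixel"]),round(r["conf"],2),pt(s,r["pixel"],z).round(1))
    for r in env.boxes_of(s,n)[:1]: print(np.round(r["bbox"]))
E
```

```text
t: 1.5
tool_pos: [294.7, 536.5, 220.3]
ee_rot: [[0.949, -0.317, -0.0], [-0.317, -0.949, -0.001], [0.0, 0.001, -1.0]]
wrist_force: [-0.3, 0.2, 1.0]
grip_width: 1.002
finger_force: 0.0
t: 1.8
tool_pos: [374.9, 435.0, 209.7]
ee_rot: [[0.948, -0.317, -0.0], [-0.317, -0.948, -0.0], [0.0, 0.0, -1.0]]
wrist_force: [0.2, 0.3, -0.7]
grip_width: 0.997
finger_force: 0.0
t: 2.2
tool_pos: [454.0, 333.8, 198.7]
ee_rot: [[0.947, -0.32, -0.0], [-0.32, -0.947, -0.001], [-0.0, 0.001, -1.0]]
wrist_force: [0.0, -0.2, 0.2]
grip_width: 1.0
finger_force: 0.0
t 2.2 tcp [454.  333.8 198.7] yawy -108.6 j6 15.1 | shift [-0.022 -0.012 -0.011] turn None grip 1.0 0.0
former [277. 182.] 0.95 [456.2 332.9   0. ]
[278. 187.  52.  61.]
former_pad [462. 123.] 0.95 [454.7 128.9   6. ]
[465. 118.  83.  81.]
```

View pics/w1.png

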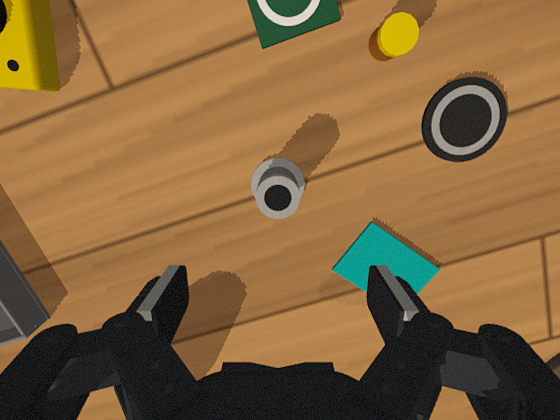

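The wrist view shows the former at (277,187), centred under the open gripper, and its pad at (465,120). I'll descend and grip.

```bash
python3 -m jog '[{"linear":[0.02,0,0.4],"turn":0},{"linear":[0.02,0,0.8],"turn":0},{"linear":[0.02,0,0.95],"turn":0}]' >/dev/null
python3 -m jog '[{"linear":[0,0,0.35],"turn":0},{"linear":[0,0,0.54],"turn":0},{"linear":[0,0,0.54],"turn":0}]'
python3 -m jog '[{"linear":[0,0,0],"turn":0},{"linear":[0,0,0],"turn":0},{"linear":[0,0,0],"turn":0},{"linear":[0,0,0],"turn":0},{"linear":[0,0,0],"turn":0}]' 1 50
python3 -m jog '[{"linear":[0,0,0],"turn":0},{"linear":[0,0,0],"turn":0},{"linear":[0,0,0],"turn":0}]'
python3 -c "
from h import *
go(455,128,80)"
```

```text
t: 3.05
tool_pos: [452.7, 335.0, 16.9]
ee_rot: [[0.949, -0.315, -0.004], [-0.315, -0.949, -0.005], [-0.002, 0.006, -1.0]]
wrist_force: [0.2, 0.5, 0.4]
grip_width: 0.996
finger_force: 0.0
t: 3.55
tool_pos: [455.3, 336.8, 21.9]
ee_rot: [[0.949, -0.316, 0.002], [-0.316, -0.949, 0.002], [0.001, -0.002, -1.0]]
wrist_force: [-3.0, -0.5, 6.8]
grip_width: 0.479
finger_force: 50.0
t: 3.85
tool_pos: [455.4, 336.8, 21.9]
ee_rot: [[0.949, -0.316, 0.002], [-0.316, -0.949, 0.002], [0.001, -0.003, -1.0]]
wrist_force: [-2.0, -0.4, 5.8]
grip_width: 0.48
finger_force: 50.0
t 3.9 tcp [455.4 336.8  21.9] yawy -108.4 j6 15.3 | shift [ 0.547  1.651 -0.488] turn None grip 0.48 50.0
```

```bash
python3 -m jog '[{"linear":[0,0,-0.2],"turn":0},{"linear":[0,0,-0.5],"turn":0},{"linear":[0.1,0.2,-0.5],"turn":0}]'
python3 -m jog '[{"linear":[0.3,0.7,0],"turn":0},{"linear":[0.3,0.7,0],"turn":0},{"linear":[0.3,0.7,0],"turn":0}]' >/dev/null
python3 -m jog '[{"linear":[0.15,0.6,0],"turn":0},{"linear":[0.15,0.75,0],"turn":0},{"linear":[0.15,0.75,0],"turn":0},{"linear":[0.15,0.75,0],"turn":0}]'
python3 - <<'E'
from h import *
go(455,128,28.5)
for c in("wrist","side"):
    s=env.snapshot(c)
    for n,z in(("former",env.sense()["tool_pos"][2]-21.9),("former_pad",6)):
        for r in env.spot_point(s,n)[:1]: print(c,n,np.round(r["pixel"]),round(r["conf"],2),pt(s,r["pixel"],z).round(1))
    save(s,"w2"+c)
E
```

```text
t: 4.15
tool_pos: [461.3, 313.9, 85.5]
ee_rot: [[0.95, -0.313, 0.007], [-0.313, -0.95, 0.008], [0.004, -0.009, -1.0]]
wrist_force: [0.6, 0.5, -3.1]
grip_width: 0.48
finger_force: 51.4
t: 4.85
tool_pos: [455.0, 126.7, 80.9]
ee_rot: [[0.948, -0.318, 0.001], [-0.318, -0.948, 0.001], [0.001, -0.002, -1.0]]
wrist_force: [0.8, 0.0, -2.1]
grip_width: 0.479
finger_force: 52.3
t 4.8 tcp [455.  126.7  80.9] yawy -108.5 j6 31.9 | shift [-0.004 -0.01   0.437] turn None grip 0.479 52.3
wrist former [276. 250.] 0.79 [455.5 127.1  59. ]
wrist former_pad [278. 220.] 0.77 [455.4 126.2   6. ]
side former [251. 156.] 0.78 [459.9 131.8  58.5]
side former_pad [254. 169.] 0.77 [467.1 136.6   6. ]
```

View pics/w2wrist.png

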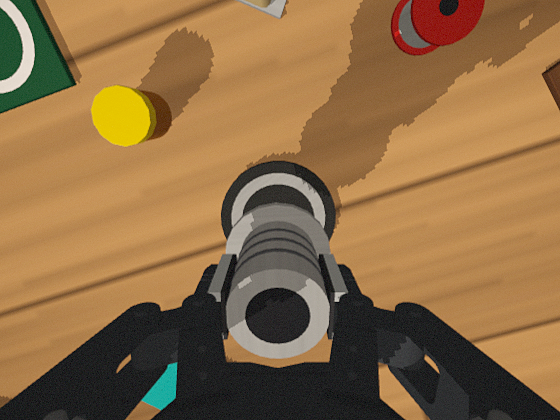

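The wrist view shows the former held centred over the round pad, whose ring is at (278,215). I'll lower it.

```bash
python3 -m jog '[{"linear":[0,0,0.2],"turn":0},{"linear":[0,0,0.38],"turn":0},{"linear":[0,0,0.41],"turn":0},{"linear":[0,0,0.43],"turn":0},{"linear":[0,0,0.44],"turn":0}]'
python3 -m jog '[{"linear":[0,0,0],"turn":0},{"linear":[0,0,0],"turn":0}]'
```

```text
t: 5.65
tool_pos: [455.1, 127.7, 27.9]
ee_rot: [[0.949, -0.316, 0.0], [-0.316, -0.949, -0.0], [0.0, -0.0, -1.0]]
wrist_force: [-5.4, 0.4, 12.1]
grip_width: 0.482
finger_force: 53.4
t: 5.85
tool_pos: [455.4, 127.7, 28.1]
ee_rot: [[0.949, -0.316, 0.001], [-0.316, -0.949, 0.001], [0.001, -0.001, -1.0]]
wrist_force: [-0.1, -0.1, -2.5]
grip_width: 0.479
finger_force: 52.3
```

```bash
python3 -m jog '[{"linear":[0,0,0.01],"turn":0},{"linear":[0,0,0.01],"turn":0}]'
python3 -m jog '[{"linear":[0,0,0],"turn":0},{"linear":[0,0,0],"turn":0},{"linear":[0,0,0],"turn":0},{"linear":[0,0,0],"turn":0},{"linear":[0,0,0],"turn":0}]' -1
python3 -m jog '[{"linear":[0,0,-0.3],"turn":0},{"linear":[0,0,-0.7],"turn":0},{"linear":[0,0,-1],"turn":0},{"linear":[0,0,-1],"turn":0}]'
python3 - <<'E'
from h import *
s=env.snapshot("wrist")
for n,z in(("former",6),("former_pad",6)):
    for r in env.spot_point(s,n)[:1]: print(n,np.round(r["pixel"]),round(r["conf"],2),pt(s,r["pixel"],z).round(1))
go(615,105,200,143.5)
E
```

```text
t: 6.05
tool_pos: [455.4, 127.7, 27.9]
ee_rot: [[0.949, -0.316, 0.002], [-0.316, -0.949, 0.001], [0.001, -0.001, -1.0]]
wrist_force: [-7.0, -0.3, 16.9]
grip_width: 0.479
finger_force: 54.1
t: 6.55
tool_pos: [454.8, 127.2, 26.0]
ee_rot: [[0.949, -0.316, -0.0], [-0.316, -0.949, -0.0], [-0.0, 0.0, -1.0]]
wrist_force: [0.2, -0.8, 0.2]
grip_width: 1.002
finger_force: 0.0
t: 6.95
tool_pos: [457.5, 128.9, 151.2]
ee_rot: [[0.949, -0.315, 0.008], [-0.315, -0.949, 0.005], [0.006, -0.007, -1.0]]
wrist_force: [0.3, -0.5, -0.8]
grip_width: 1.002
finger_force: 0.0
former [279. 198.] 0.73 [456.1 128.7   6. ]
former_pad [184. 117.] 0.33 [554.3 185.4   6. ]
t 7.1 tcp [454.5 127.2 145.9] yawy -108.5 j6 32.0 | shift [ 1.327 -0.248 -0.451] turn -0.799 grip 1.0 0.0
```

```bash
python3 -m jog '[{"linear":[0.66,-0.12,-0.23],"turn":0},{"linear":[0.66,-0.12,-0.23],"turn":0},{"linear":[0.66,-0.12,-0.23],"turn":0}]' >/dev/null
python3 -m jog '[{"linear":[0.66,-0.12,-0.23],"turn":-0.4},{"linear":[0.66,-0.12,-0.23],"turn":-0.4},{"linear":[0.66,-0.12,-0.23],"turn":-0.4},{"linear":[0.66,-0.12,-0.23],"turn":-0.4},{"linear":[0.66,-0.12,-0.23],"turn":-0.4}]' >/dev/null
python3 -m jog '[{"linear":[0,0,0],"turn":-0.4},{"linear":[0,0,0],"turn":-0.4},{"linear":[0,0,0],"turn":-0.4},{"linear":[0,0,0],"turn":-0.4},{"linear":[0,0,0],"turn":-0.4}]' >/dev/null
python3 - <<'E'
from h import *
go(615,105,200,143.5)
s=env.snapshot("wrist");save(s,"w3")
for n,z in(("transformer",0),("reel",0),("fuse_jar",0),("valve_pad",6)):
    for r in env.spot_point(s,n)[:1]: print(n,np.round(r["pixel"]),round(r["conf"],2),pt(s,r["pixel"],z).round(1))
E
```

```text
t 8.4 tcp [613.5 104.5 200.2] yawy -36.4 j6 116.0 | shift [0.011 0.008 0.002] turn 0.001 grip 1.003 0.0
transformer [292. 181.] 0.92 [627.9  95.8   0. ]
reel [286. 281.] 0.88 [547.5  -4.6  -0. ]
fuse_jar [192. 155.] 0.63 [556.2 185.    0. ]
valve_pad [192.  50.] 0.59 [626.3 261.9   6. ]
```

View pics/w3.png

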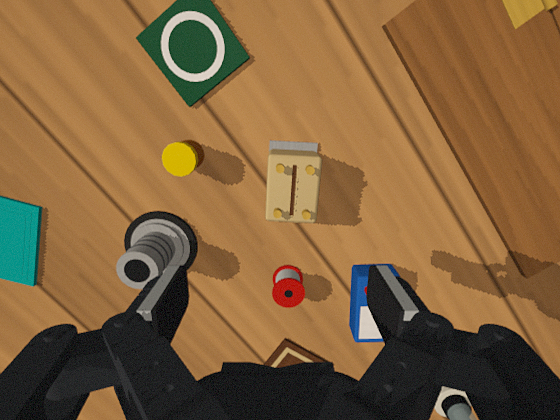

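The wrist view shows the transformer at (293,185), its long axis about 4° off vertical, with the reel at (288,285) and the jar at (180,158).

```bash
python3 - <<'E'
from h import *
s=env.snapshot("wrist");im=np.array(s["pixels"]);hsv=cv2.cvtColor(im,cv2.COLOR_RGB2HSV)
print("terminals",pt(s,(294.8,191),61).round(1))
m=np.zeros(im.shape[:2],np.uint8);m[152:226,262:328]=cv2.inRange(hsv[152:226,262:328],(15,40,120),(35,140,255))
ys,xs=np.nonzero(m);P=np.array([pt(s,(x,y),52)[:2] for x,y in zip(xs,ys)],np.float32);print(cv2.minAreaRect(P),len(P))
a,b=pt(s,(276,212),60),pt(s,(282,168),60);print(np.degrees(np.arctan2(*(b-a)[1::-1])),np.linalg.norm(b-a))
a,b=pt(s,(306,214),60),pt(s,(315,170),60);print(np.degrees(np.arctan2(*(b-a)[1::-1])))
E
```

```text
terminals [631.3  98.7  61. ]
((631.0193481445312, 97.5135726928711), (72.94853210449219, 64.48249816894531), 53.45689010620117) 3277
46.00455629049806 43.22025532776652
44.040750573394675
```

```bash
python3 - <<'E'
from h import *
s=env.snapshot("wrist");im=np.array(s["pixels"])
hsv=cv2.cvtColor(im,cv2.COLOR_RGB2HSV)
for r in (150,165,190,215,224): print(r,[tuple(int(k) for k in hsv[r,c]) for c in (255,264,272,290,310,318,326)])
g=cv2.Canny(cv2.GaussianBlur(im[135:230,255:335],(3,3),0),60,150)
L=cv2.HoughLinesP(g,1,np.pi/360,18,minLineLength=22,maxLineGap=5)
for l in sorted(L[:,0].tolist(),key=lambda l:-np.hypot(l[2]-l[0],l[3]-l[1]))[:12]:
    p,q=(l[0]+255,l[1]+135),(l[2]+255,l[3]+135);a,b=pt(s,p,52),pt(s,q,52);print(p,q,round(np.degrees(np.arctan2(*(b-a)[1::-1]))%180,1),round(np.linalg.norm(b-a)))
E
```

```text
150 [(16, 147, 184), (16, 142, 187), (19, 135, 130), (19, 63, 141), (21, 28, 154), (15, 161, 119), (15, 138, 183)]
165 [(15, 150, 156), (15, 152, 178), (19, 104, 197), (20, 105, 196), (19, 111, 167), (19, 110, 172), (15, 149, 120)]
190 [(16, 148, 176), (15, 156, 180), (20, 104, 196), (17, 125, 151), (20, 105, 192), (18, 137, 112), (14, 145, 135)]
215 [(17, 150, 178), (16, 135, 178), (20, 113, 194), (17, 126, 150), (19, 103, 131), (15, 155, 128), (15, 153, 130)]
224 [(16, 144, 170), (16, 149, 178), (15, 147, 177), (16, 157, 175), (15, 146, 185), (16, 142, 192), (15, 143, 157)]
(289, 221) (291, 167) 52.2 55
(268, 148) (319, 151) 140.2 48
(268, 141) (319, 143) 141.3 47
(270, 154) (318, 157) 139.9 45
(313, 223) (317, 178) 50.7 46
(292, 215) (295, 175) 50.3 41
(301, 221) (331, 225) 135.5 31
(265, 219) (265, 191) 52.8 29
(266, 190) (266, 165) 52.9 24
(319, 166) (319, 144) 55.8 21
```

```bash
python3 -c "
from h import *
go(630,97.5,18,140.5)"
```

```text
t 8.8 tcp [614.1 104.5 201.2] yawy -36.6 j6 115.9 | shift [0.032 0.141 1.527] turn 0.033 grip 0.998 0.0
```

```bash
python3 -m jog '[{"linear":[0.03,0.14,0],"turn":0.033},{"linear":[0.03,0.14,0.4],"turn":0.033},{"linear":[0.03,0.14,0.8],"turn":0.033},{"linear":[0.03,0.14,0.95],"turn":0.033}]' >/dev/null
python3 -m jog '[{"linear":[0,0,0.3],"turn":0},{"linear":[0,0,0.58],"turn":0},{"linear":[0,0,0.58],"turn":0},{"linear":[0,0,0.58],"turn":0}]'
python3 -m jog '[{"linear":[0,0,0],"turn":0},{"linear":[0,0,0],"turn":0},{"linear":[0,0,0],"turn":0},{"linear":[0,0,0],"turn":0},{"linear":[0,0,0],"turn":0}]' 1 70
python3 -m jog '[{"linear":[0,0,-0.3],"turn":0},{"linear":[0,0,-0.5],"turn":0},{"linear":[0,0,-0.5],"turn":0}]'
python3 - <<'E'
from h import *
go(457,-130,80,108.5)
E
```

```text
t: 9.55
tool_pos: [630.0, 97.2, 17.9]
ee_rot: [[0.635, 0.772, -0.001], [0.772, -0.635, -0.001], [-0.001, -0.0, -1.0]]
wrist_force: [1.3, 0.8, 0.6]
grip_width: 1.003
finger_force: 0.0
t: 10.05
tool_pos: [630.9, 98.1, 19.9]
ee_rot: [[0.635, 0.773, 0.003], [0.773, -0.635, 0.001], [0.003, 0.001, -1.0]]
wrist_force: [-2.2, 1.8, 7.9]
grip_width: 0.598
finger_force: 75.3
t: 10.35
tool_pos: [632.0, 98.2, 81.8]
ee_rot: [[0.635, 0.773, 0.006], [0.773, -0.635, 0.002], [0.006, 0.003, -1.0]]
wrist_force: [0.5, 0.2, -5.7]
grip_width: 0.595
finger_force: 76.5
t 10.3 tcp [632.   98.2  81.8] yawy -39.4 j6 114.3 | shift [-2.395e+00  8.000e-02  1.000e-03] turn 0.357 grip 0.595 76.5
```

```bash
python3 - <<'E'
from h import *
for c in("top","side"):
    s=env.snapshot(c);im=np.array(s["pixels"]);hsv=cv2.cvtColor(im,cv2.COLOR_RGB2HSV)
    for r in env.spot_point(s,"transformer_pad")[:3]: print(c,np.round(r["pixel"]),round(r["conf"],2),pt(s,r["pixel"],6).round(1))
    u,v=proj(s,(455,-130,6)).astype(int);h=36
    cv2.imwrite(f"pics/tp{c}.png",cv2.resize(cv2.cvtColor(im[v-h:v+h,u-h:u+h],cv2.COLOR_RGB2BGR),(400,400),interpolation=cv2.INTER_CUBIC));print(u-h,v-h)
a,b=cv2.imread("pics/tptop.png"),cv2.imread("pics/tpside.png");cv2.imwrite("pics/tp.png",np.hstack([a,b]))
E
```

```text
top [138. 290.] 0.8 [303.6 241.7   6. ]
top [450. 220.] 0.75 [ 479.8 -462.2    6. ]
top [340. 298.] 0.67 [ 298.6 -208.3    6. ]
269 191
side [366. 364.] 0.97 [ 475.4 -467.     6. ]
side [236. 294.] 0.92 [ 293.6 -218.9    6. ]
side [288. 243.] 0.64 [ 453.9 -136.7    6. ]
251 204
```

View pics/tp.png

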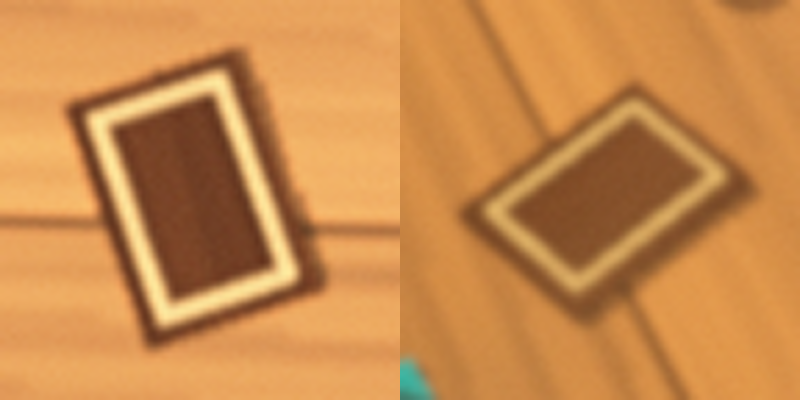

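The left crop (top camera) shows the beige outline with corners at (83,117), (228,68), (300,283) and (157,330). The right crop (side camera) shows them at (83,210), (234,100), (331,176) and (175,297).

```bash
python3 - <<'E'
from h import *
for c,o,K in(("top",(269,191),[(83,117),(228,68),(300,283),(157,330)]),("side",(251,204),[(83,210),(234,100),(331,176),(175,297)])):
    s=env.snapshot(c)
    P=np.array([pt(s,((x+.5)*.18-.5+o[0],(y+.5)*.18-.5+o[1]),6)[:2] for x,y in K],np.float32)
    e=[np.linalg.norm(P[i]-P[i-1]).round() for i in range(4)]
    print(c,P.mean(0),e,cv2.minAreaRect(P))
go(453,-133,118,110)
E
```

```text
top [ 457.55466 -124.98943] [np.float32(93.0), np.float32(64.0), np.float32(94.0), np.float32(62.0)] ((457.7027587890625, -125.47406005859375), (94.24881744384766, 63.87668228149414), 20.07194709777832)
side [ 457.70572 -124.62356] [np.float32(61.0), np.float32(91.0), np.float32(60.0), np.float32(94.0)] ((457.49859619140625, -124.5617446899414), (93.85770416259766, 60.76625061035156), 20.025665283203125)
t 10.7 tcp [628.7  97.   76. ] yawy -39.4 j6 114.3 | shift [-2.411  0.085 -0.344] turn 0.34 grip 0.596 76.4
```

```bash
python3 -m jog '[{"linear":[0,0,-0.34],"turn":0},{"linear":[-0.4,0.02,-0.34],"turn":0},{"linear":[-0.8,0.02,-0.34],"turn":0},{"linear":[-0.8,0.02,-0.34],"turn":0}]' >/dev/null
python3 -m jog '[{"linear":[-0.4,0.02,0],"turn":0},{"linear":[-0.8,0.03,0],"turn":0},{"linear":[-0.8,0.03,0],"turn":0}]' >/dev/null
python3 -m jog '[{"linear":[-0.4,0.02,0],"turn":0.34},{"linear":[-0.73,0.02,0],"turn":0.34},{"linear":[-0.73,0.02,0],"turn":0.34},{"linear":[-0.73,0.02,0],"turn":0.34},{"linear":[-0.73,0.02,0],"turn":0.34}]' >/dev/null
python3 - <<'E'
from h import *
go(457.6,-125,26,110)
z=env.sense()["tool_pos"][2]-19.5
s=env.snapshot("wrist");save(s,"w4")
for r in env.spot_point(s,"transformer")[:1]: print(np.round(r["pixel"]),round(r["conf"],2),pt(s,r["pixel"],z).round(1))
s=env.snapshot("side")
for r in env.spot_point(s,"transformer")[:1]: print(np.round(r["pixel"]),round(r["conf"],2),pt(s,r["pixel"],z).round(1))
E
```

```text
t 11.8 tcp [ 458.3 -124.3  118. ] yawy -70.1 j6 101.2 | shift [-0.007  0.004  0.767] turn -0.001 grip 0.598 76.5
[277. 258.] 0.68 [ 455.1 -125.7   98.5]
[286. 213.] 0.76 [ 454.7 -119.5   98.5]
```

View pics/w4.png

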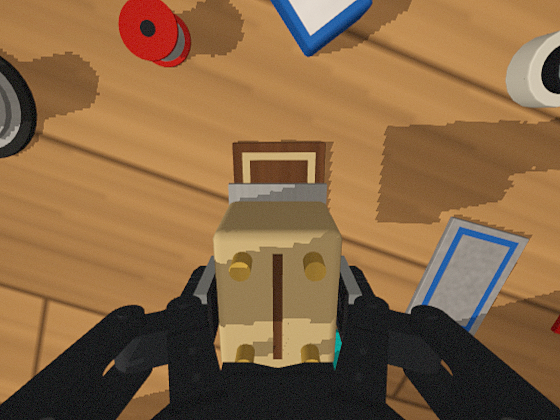

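The wrist view shows the transformer held in line with the outline, whose top edge is at (278,152). The front edge of its foot plate is at (278,184). I'll check the offset along x.

```bash
python3 - <<'E'
from h import *
s=env.snapshot("wrist");st=env.sense();R=np.array(st["ee_rot"]);p=np.array(st["tool_pos"])
print("plate edge",R.T@(pt(s,(278,184),102.5)-p),"outline edge",R.T@(pt(s,(279,152.5),6)-p))
E
python3 -m jog '[{"linear":[0,0,0.4],"turn":0},{"linear":[0,0,0.62],"turn":0},{"linear":[0,0,0.70],"turn":0},{"linear":[0,0,0.73],"turn":0},{"linear":[0,0,0.73],"turn":0}]'
```

```text
plate edge [41.25419491  0.86857886 15.69213686] outline edge [ 45.49015582   1.91706381 112.18962556]
t: 12.6
tool_pos: [459.6, -123.9, 31.4]
ee_rot: [[0.939, 0.343, 0.001], [0.343, -0.939, -0.0], [0.0, 0.0, -1.0]]
wrist_force: [1.0, -0.9, -5.2]
grip_width: 0.598
finger_force: 76.2
```

```bash
python3 -m jog '[{"linear":[-0.01,0,0.02],"turn":0},{"linear":[-0.01,0,0.035],"turn":0},{"linear":[-0.01,0,0.045],"turn":0},{"linear":[-0.01,0,0.05],"turn":0},{"linear":[-0.01,0,0.05],"turn":0}]'
python3 -m jog '[{"linear":[0,0,0],"turn":0}]'
```

```text
t: 13.1
tool_pos: [458.1, -124.4, 25.9]
ee_rot: [[0.94, 0.342, 0.001], [0.342, -0.94, -0.0], [0.001, 0.0, -1.0]]
wrist_force: [-3.5, 1.2, 4.3]
grip_width: 0.596
finger_force: 77.9
t: 13.2
tool_pos: [458.1, -124.3, 25.9]
ee_rot: [[0.94, 0.342, 0.001], [0.342, -0.94, 0.0], [0.001, 0.0, -1.0]]
wrist_force: [-3.6, 1.1, 5.5]
grip_width: 0.592
finger_force: 77.9
```

Contact made, so I'll release and go on to the battery.

```bash
python3 -m jog '[{"linear":[0,0,0],"turn":0},{"linear":[0,0,0],"turn":0},{"linear":[0,0,0],"turn":0},{"linear":[0,0,0],"turn":0}]' -1
python3 -m jog '[{"linear":[0,0,-0.3],"turn":0},{"linear":[0,0,-0.7],"turn":0},{"linear":[0,0,-1],"turn":0},{"linear":[0,0,-1],"turn":0}]' > /dev/null
python3 - <<'E'
from h import *
s=env.snapshot("wrist")
for r in env.spot_point(s,"transformer")[:1]: print(np.round(r["pixel"]),round(r["conf"],2),pt(s,r["pixel"],6).round(1))
go(605,-90,200,143.7)
E
```

```text
t: 13.6
tool_pos: [458.0, -124.4, 25.0]
ee_rot: [[0.94, 0.342, 0.0], [0.342, -0.94, -0.0], [0.0, 0.0, -1.0]]
wrist_force: [0.3, -0.0, 0.2]
grip_width: 1.0
finger_force: 0.0
[276. 204.] 0.97 [ 454.4 -126.4    6. ]
t 14.1 tcp [ 458.2 -124.3  145.9] yawy -70.0 j6 101.3 | shift [ 1.249  0.15  -0.448] turn -0.375 grip 1.003 0.0
```

```bash
python3 -m jog '[{"linear":[0.62,0.07,-0.22],"turn":0},{"linear":[0.62,0.07,-0.22],"turn":0},{"linear":[0.62,0.07,-0.22],"turn":0}]' >/dev/null
python3 -m jog '[{"linear":[0.62,0.07,-0.22],"turn":-0.375},{"linear":[0.62,0.07,-0.22],"turn":-0.375},{"linear":[0.62,0.07,-0.22],"turn":-0.375},{"linear":[0.62,0.07,-0.22],"turn":-0.375},{"linear":[0.62,0.07,-0.22],"turn":-0.375}]' >/dev/null
python3 - <<'E'
from h import *
go(616,-82,12,143.7)
s=env.snapshot("wrist");save(s,"w5");im=np.array(s["pixels"]);hsv=cv2.cvtColor(im,cv2.COLOR_RGB2HSV)
for n,z in(("battery",0),("transformer",6),("transformer_pad",6),("reel",0),("valve",0)):
    for r in env.spot_point(s,n)[:1]: print(n,np.round(r["pixel"]),round(r["conf"],2),pt(s,r["pixel"],z).round(1))
m=cv2.inRange(hsv,(105,110,60),(130,255,255));k,l,q,_=cv2.connectedComponentsWithStats(m);
u,v=proj(s,(616,-82,34))
for b in range(1,k):
    if q[b,4]>400:
        ys,xs=np.nonzero(l==b);P=np.array([pt(s,(x,y),34)[:2] for x,y in zip(xs,ys)],np.float32);print(len(P),cv2.minAreaRect(P))
E
```

```text
t 14.9 tcp [602.3 -89.3 195.7] yawy -36.2 j6 133.9 | shift [0.12 0.06 1.53] turn 0.002 grip 1.0 0.0
battery [289. 170.] 0.92 [622.  -84.3   0. ]
transformer [200. 280.] 0.91 [ 456.5 -130.     6. ]
reel [192. 149.] 0.94 [550.2  -4.7   0. ]
2361 ((621.6062622070312, -81.45686340332031), (90.72761535644531, 48.235931396484375), 55.76735305786133)
```

View pics/w5.png

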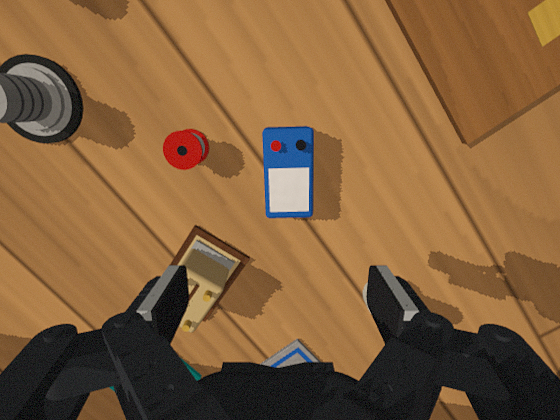

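The wrist view shows the battery at (289,172), with measured centre (621.6,-81.5), yaw about 55.5° and a matching size. The transformer sits on its pad, lower left.

```bash
python3 -c "
from h import *
go(621,-82,9,145.3)"
```

```text
t 15.2 tcp [603.  -89.3 197.5] yawy -36.4 j6 133.7 | shift [0.138 0.085 1.571] turn -0.019 grip 0.998 0.0
```

```bash
python3 -m jog '[{"linear":[0.14,0.085,0],"turn":-0.02},{"linear":[0.14,0.085,0.4],"turn":-0.02},{"linear":[0.14,0.085,0.8],"turn":-0.02},{"linear":[0.14,0.085,0.95],"turn":-0.02}]' >/dev/null
python3 -m jog '[{"linear":[0,0,0.3],"turn":0},{"linear":[0,0,0.55],"turn":0},{"linear":[0,0,0.62],"turn":0},{"linear":[0,0,0.62],"turn":0}]'
python3 -m jog '[{"linear":[0,0,0],"turn":0},{"linear":[0,0,0],"turn":0},{"linear":[0,0,0],"turn":0},{"linear":[0,0,0],"turn":0},{"linear":[0,0,0],"turn":0}]' 1 60
python3 -m jog '[{"linear":[0,0,-0.3],"turn":0},{"linear":[0,0,-0.7],"turn":0},{"linear":[0,0,-0.9],"turn":0},{"linear":[0,0,-0.9],"turn":0}]'
python3 - <<'E'
from h import *
go(447,-313,118,94)
E
```

```text
t: 16.0
tool_pos: [620.7, -82.0, 8.3]
ee_rot: [[0.566, 0.824, -0.003], [0.824, -0.566, -0.001], [-0.002, -0.002, -1.0]]
wrist_force: [-0.5, -0.3, 0.7]
grip_width: 0.999
finger_force: 0.0
t: 16.5
tool_pos: [622.6, -81.6, 11.3]
ee_rot: [[0.566, 0.825, 0.003], [0.825, -0.566, 0.0], [0.002, 0.002, -1.0]]
wrist_force: [-1.0, 0.4, 5.3]
grip_width: 0.57
finger_force: 64.0
t: 16.9
tool_pos: [624.0, -81.6, 122.6]
ee_rot: [[0.565, 0.825, 0.008], [0.825, -0.565, 0.001], [0.005, 0.006, -1.0]]
wrist_force: [1.5, 0.1, -4.1]
grip_width: 0.57
finger_force: 64.6
t 16.9 tcp [624.  -81.6 122.6] yawy -34.4 j6 135.2 | shift [-2.425 -0.126  0.024] turn 0.573 grip 0.57 64.6
```

```bash
python3 -m jog '[{"linear":[-0.4,-0.02,0],"turn":0},{"linear":[-0.8,-0.04,0],"turn":0},{"linear":[-0.8,-0.04,0],"turn":0}]' >/dev/null
python3 -m jog '[{"linear":[-0.4,-0.02,0],"turn":0},{"linear":[-0.8,-0.04,0],"turn":0},{"linear":[-0.8,-0.04,0],"turn":0}]' >/dev/null
python3 -m jog '[{"linear":[-0.4,-0.02,0],"turn":0.57},{"linear":[-0.82,-0.04,0],"turn":0.57},{"linear":[-0.82,-0.04,0],"turn":0.57},{"linear":[-0.82,-0.04,0],"turn":0.57},{"linear":[-0.82,-0.04,0],"turn":0.57}]' >/dev/null
python3 -m jog '[{"linear":[0,0,0],"turn":0.005},{"linear":[0,0,0],"turn":0.005}]' >/dev/null
python3 - <<'E'
from h import *
go(447,-313,18,94)
s=env.snapshot("wrist");save(s,"w6")
E
```

```text
t 18.2 tcp [ 444.9 -312.8  116.8] yawy -77.7 j6 116.8 | shift [0.017 0.006 0.824] turn 0.093 grip 0.573 64.4
```

View pics/w6.png

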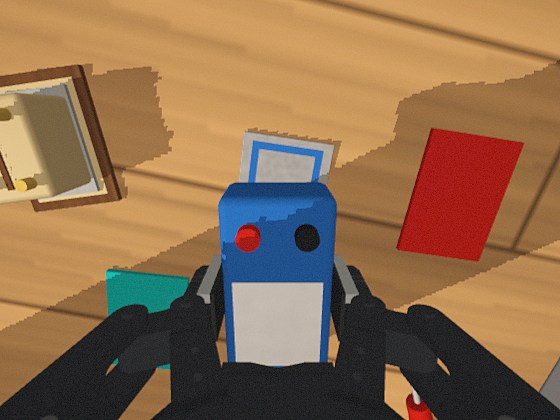

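The wrist view shows the battery held over the blue outline, whose top corners are at (257,142) and (323,150), with 8° of turn left to make. I'll make that turn and measure again.

```bash
python3 -m jog '[{"linear":[0.017,0.006,0],"turn":0.093},{"linear":[0.017,0.006,0],"turn":0.093},{"linear":[0.017,0.006,0],"turn":0.093}]' >/dev/null
python3 - <<'E'
from h import *
go(447,-313,18,94)
s=env.snapshot("wrist");im=np.array(s["pixels"]);st=env.sense();R=np.array(st["ee_rot"]);p=np.array(st["tool_pos"])
T=lambda px,z:(R.T@(pt(s,px,z)-p)).round(1)
hsv=cv2.cvtColor(im,cv2.COLOR_RGB2HSV);m=cv2.inRange(hsv,(100,110,60),(130,255,255));m[:100]=0;m[:,:200]=0;m[:,360:]=0
for c in(250,260,270,280,290,300,310,320):
    r=np.nonzero(m[:,c])[0]
    d=np.split(r,np.nonzero(np.diff(r)>1)[0]+1); print(c,[(int(q[0]),int(q[-1])) for q in d if len(q)>2][:4])
for r in(155,162,170):
    c=np.nonzero(m[r])[0];d=np.split(c,np.nonzero(np.diff(c)>1)[0]+1);print("row",r,[(int(q[0]),int(q[-1]),T((q[0],r),6)[:2],T((q[-1],r),6)[:2]) for q in d if len(q)>2])
for c in(265,280,300,315):
    r=np.nonzero(m[:,c])[0][0];print("outline",T((c,r),6)[:2])
E
```

```text
t 18.6 tcp [ 447.4 -313.1  117.2] yawy -85.9 j6 108.5 | shift [-0.003 -0.001  0.826] turn 0.001 grip 0.57 64.4
250 [(148, 155), (174, 223), (252, 281)]
260 [(148, 154), (183, 231), (241, 281)]
270 [(148, 154), (183, 281)]
280 [(148, 154), (183, 281)]
290 [(148, 154), (183, 281)]
300 [(148, 154), (183, 225), (250, 281)]
310 [(148, 224), (251, 281)]
320 [(183, 281), (345, 362)]
row 155 [(243, 250, array([ 43.7, -27.7]), array([ 43.7, -22. ])), (307, 313, array([43.8, 24.6]), array([43.8, 29.5]))]
row 162 [(244, 249, array([ 38. , -27.1]), array([ 38., -23.])), (307, 313, array([38.1, 24.8]), array([38.1, 29.7]))]
row 170 [(244, 249, array([ 31.3, -27.3]), array([ 31.3, -23.1])), (307, 312, array([31.4, 25. ]), array([31.5, 29.2]))]
outline [49.4 -9.7]
outline [49.4  2.5]
outline [49.5 18.8]
outline [20.4 32.1]
```

```bash
python3 - <<'E'
from h import *
s=env.snapshot("wrist");st=env.sense();R=np.array(st["ee_rot"]);p=np.array(st["tool_pos"])
print((R.T@(pt(s,(280,183),p[2]-11)-p)).round(1))
E
python3 -m jog '[{"linear":[0,0.008,0.4],"turn":0},{"linear":[0,0.008,0.67],"turn":0},{"linear":[0,0.008,0.75],"turn":0},{"linear":[0,0.008,0.79],"turn":0},{"linear":[0,0.008,0.79],"turn":0}]'
```

```text
[43.   1.6 11. ]
t: 19.15
tool_pos: [448.1, -314.6, 23.0]
ee_rot: [[0.998, 0.067, 0.0], [0.067, -0.998, -0.0], [0.0, 0.0, -1.0]]
wrist_force: [-0.2, -0.1, -4.1]
grip_width: 0.571
finger_force: 64.2
```

```bash
python3 -m jog '[{"linear":[0.014,0,0.01],"turn":0},{"linear":[0.014,0,0.03],"turn":0},{"linear":[0.014,0,0.04],"turn":0},{"linear":[0.014,0,0.05],"turn":0},{"linear":[0.014,0,0.05],"turn":0}]'
python3 -m jog '[{"linear":[0,0,0],"turn":0},{"linear":[0,0,0],"turn":0}]'
```

```text
t: 19.65
tool_pos: [449.5, -314.3, 17.4]
ee_rot: [[0.998, 0.066, 0.001], [0.066, -0.998, -0.0], [0.001, 0.0, -1.0]]
wrist_force: [-1.8, 3.6, 5.4]
grip_width: 0.573
finger_force: 65.3
t: 19.85
tool_pos: [449.5, -314.3, 17.4]
ee_rot: [[0.998, 0.066, 0.001], [0.066, -0.998, -0.0], [0.001, 0.0, -1.0]]
wrist_force: [-1.2, 3.0, 5.9]
grip_width: 0.571
finger_force: 65.6
```

```bash
python3 -m jog '[{"linear":[0,0,0],"turn":0},{"linear":[0,0,0],"turn":0},{"linear":[0,0,0],"turn":0},{"linear":[0,0,0],"turn":0}]' -1
python3 -m jog '[{"linear":[0,0,-0.3],"turn":0},{"linear":[0,0,-0.7],"turn":0},{"linear":[0,0,-1],"turn":0},{"linear":[0,0,-1],"turn":0}]' > /dev/null
python3 -m jog '[{"linear":[0,0,-0.4],"turn":0},{"linear":[0,0,-0.8],"turn":0},{"linear":[0,0,-0.8],"turn":0}]' > /dev/null
python3 - <<'E'
from h import *
go(620,-282,235)
s=env.snapshot("wrist");save(s,"w7")
for n,z in(("battery",6),("battery_pad",6),("transformer",6),("valve",0)):
    for r in env.spot_point(s,n)[:1]: print(n,np.round(r["pixel"]),round(r["conf"],2),pt(s,r["pixel"],z).round(1))
E
```

```text
t: 20.25
tool_pos: [449.2, -314.3, 16.5]
ee_rot: [[0.998, 0.065, 0.0], [0.065, -0.998, -0.0], [0.0, 0.0, -1.0]]
wrist_force: [-0.3, 0.6, 0.6]
grip_width: 1.001
finger_force: 0.0
t 20.9 tcp [ 452.1 -315.9  239.4] yawy -86.2 j6 108.2 | shift [ 1.414 -0.189  0.049] turn None grip 0.997 0.0
battery [275. 183.] 0.88 [ 447.4 -315.1    6. ]
transformer [120. 167.] 0.87 [ 454.1 -125.3    6. ]
valve [253.  19.] 0.6 [ 626.1 -279.2    0. ]
```

View pics/w7.png

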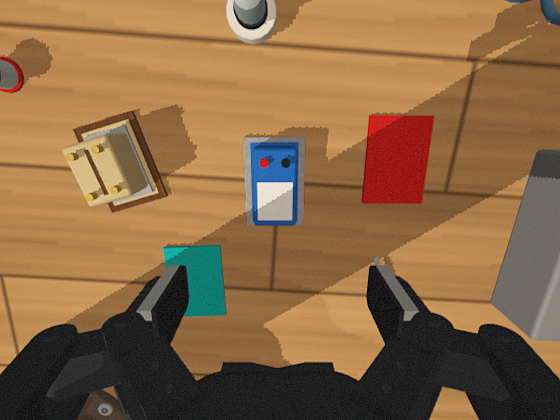

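The wrist view shows the battery at (275,185) centred on its grey pad, the transformer at (115,170) on its own pad, and the valve at (251,18). Now the valve.

```bash
python3 -m jog '[{"linear":[0.4,-0.09,0],"turn":0},{"linear":[0.71,-0.09,0],"turn":0},{"linear":[0.71,-0.09,0],"turn":0}]' >/dev/null
python3 -m jog '[{"linear":[0.4,-0.1,0],"turn":0},{"linear":[0.7,-0.1,0],"turn":0},{"linear":[0.7,-0.1,0],"turn":0},{"linear":[0.7,-0.1,0],"turn":0}]' >/dev/null
python3 - <<'E'
from h import *
s=env.snapshot("wrist");save(s,"w8")
for n,z in(("valve",0),):
    for r in env.spot_point(s,n)[:1]: print(n,np.round(r["pixel"]),round(r["conf"],2),pt(s,r["pixel"],z).round(1))
    for r in env.boxes_of(s,n)[:1]: print(np.round(r["bbox"]))
go(628,-281,40)
im=np.array(s["pixels"]);g=cv2.cvtColor(im,cv2.COLOR_RGB2HSV)
for z,t in((24,"socket top"),(92,"dome")): print(t,proj(s,(628,-281,z)))
E
```

```text
valve [275. 168.] 0.93 [ 626.6 -276.2    0. ]
[276. 176.  46.  49.]
t 22.1 tcp [ 615.5 -280.6  232. ] yawy -86.3 j6 101.8 | shift [0.106 0.011 1.6  ] turn None grip 1.004 0.0
socket top [278.68361451 171.37931821]
dome [278.9360604  185.17748267]
```

View pics/w8.png

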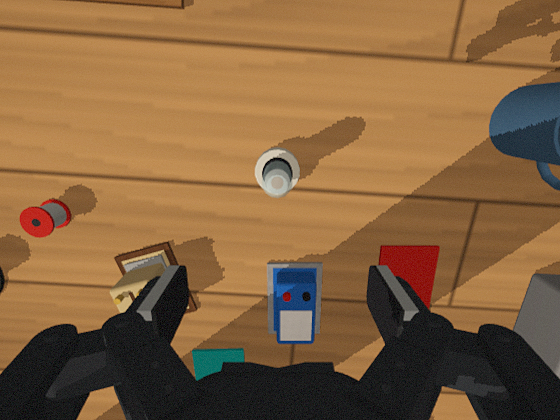

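The wrist view shows the valve with its socket at (277,171) and its dome at (277,184), matching (628,-279). I'll descend gently and grip lightly.

```bash
python3 -m jog '[{"linear":[0.105,-0.005,0],"turn":0},{"linear":[0.105,-0.005,0.3],"turn":0},{"linear":[0.105,-0.005,0.6],"turn":0},{"linear":[0.105,-0.005,0.8],"turn":0},{"linear":[0.105,-0.005,0.8],"turn":0}]'
python3 -m jog '[{"linear":[0,0,0.2],"turn":0},{"linear":[0,0,0.4],"turn":0},{"linear":[0,0,0.6],"turn":0},{"linear":[0,0,0.82],"turn":0},{"linear":[0,0,0.82],"turn":0}]'
python3 -m jog '[{"linear":[0,0,0],"turn":0},{"linear":[0,0,0],"turn":0},{"linear":[0,0,0],"turn":0},{"linear":[0,0,0],"turn":0},{"linear":[0,0,0],"turn":0}]' 1 30
python3 -m jog '[{"linear":[0,0,0],"turn":0},{"linear":[0,0,0],"turn":0},{"linear":[0,0,0],"turn":0}]'
python3 -m jog '[{"linear":[0,0,-0.1],"turn":0},{"linear":[0,0,-0.3],"turn":0},{"linear":[0,0,-0.6],"turn":0},{"linear":[0,0,-0.8],"turn":0},{"linear":[0,0,-0.8],"turn":0}]'
python3 -c "
from h import *
go(628,264,135)"
```

```text
t: 22.55
tool_pos: [626.8, -278.5, 132.8]
ee_rot: [[0.998, 0.065, -0.006], [0.065, -0.998, 0.002], [-0.006, -0.002, -1.0]]
wrist_force: [-0.5, 1.2, 0.0]
grip_width: 1.002
finger_force: 0.0
t: 23.05
tool_pos: [627.7, -278.7, 36.3]
ee_rot: [[0.998, 0.065, -0.004], [0.065, -0.998, 0.001], [-0.004, -0.001, -1.0]]
wrist_force: [0.3, 0.1, 0.9]
grip_width: 0.994
finger_force: 0.0
t: 23.55
tool_pos: [629.8, -279.1, 39.6]
ee_rot: [[0.998, 0.066, 0.002], [0.066, -0.998, -0.001], [0.002, 0.001, -1.0]]
wrist_force: [-0.8, 2.1, 6.9]
grip_width: 0.342
finger_force: 34.0
t: 23.85
tool_pos: [629.9, -279.1, 39.6]
ee_rot: [[0.998, 0.066, 0.002], [0.066, -0.998, -0.001], [0.002, 0.001, -1.0]]
wrist_force: [-0.0, 1.4, 7.0]
grip_width: 0.34
finger_force: 34.1
t: 24.35
tool_pos: [631.3, -279.7, 139.5]
ee_rot: [[0.998, 0.066, 0.007], [0.066, -0.998, -0.002], [0.007, 0.002, -1.0]]
wrist_force: [0.7, 0.2, -1.0]
grip_width: 0.343
finger_force: 33.4
t 24.4 tcp [ 631.3 -279.7  139.5] yawy -86.2 j6 101.5 | shift [ 0.272 -4.523  0.028] turn None grip 0.343 33.4
```

```bash
python3 -m jog '[{"linear":[0.02,-0.15,0],"turn":0},{"linear":[0.04,-0.4,0],"turn":0},{"linear":[0.05,-0.7,0],"turn":0},{"linear":[0.05,-0.95,0],"turn":0}]' >/dev/null
python3 -m jog '[{"linear":[0.02,-0.3,0],"turn":0},{"linear":[0.04,-0.6,0],"turn":0},{"linear":[0.05,-0.95,0],"turn":0}]'
python3 -m jog '[{"linear":[0.02,-0.3,0],"turn":0},{"linear":[0.04,-0.6,0],"turn":0},{"linear":[0.05,-0.95,0],"turn":0}]' >/dev/null
python3 -m jog '[{"linear":[0.02,-0.3,0],"turn":0},{"linear":[0.04,-0.6,0],"turn":0},{"linear":[0.05,-0.95,0],"turn":0}]' >/dev/null
python3 -m jog '[{"linear":[0.02,-0.3,0],"turn":0},{"linear":[0.04,-0.6,0],"turn":0},{"linear":[0.05,-0.72,0],"turn":0},{"linear":[0.05,-0.72,0],"turn":0},{"linear":[0.05,-0.72,0],"turn":0}]'
python3 - <<'E'
from h import *
s=env.snapshot("wrist");save(s,"w9")
go(628,263.5,60)
z=env.sense()["tool_pos"][2]-39.6
for n,z in(("valve",z),("valve_pad",6),("former",6),("fuse_jar",0)):
    for r in env.spot_point(s,n)[:1]: print(n,np.round(r["pixel"]),round(r["conf"],2),pt(s,r["pixel"],z).round(1))
print(proj(s,(628,263.5,6)))
E
```

```text
t: 25.05
tool_pos: [625.1, -49.0, 133.3]
ee_rot: [[0.998, 0.065, -0.002], [0.065, -0.998, -0.0], [-0.002, 0.0, -1.0]]
wrist_force: [0.6, -0.6, -0.7]
grip_width: 0.343
finger_force: 33.3
t: 26.15
tool_pos: [622.6, 264.1, 133.3]
ee_rot: [[0.998, 0.066, -0.001], [0.066, -0.998, -0.001], [-0.002, 0.001, -1.0]]
wrist_force: [0.3, 0.8, -1.9]
grip_width: 0.341
finger_force: 33.3
t 26.2 tcp [622.9 263.5 133.5] yawy -86.3 j6 54.3 | shift [0.044 0.003 0.613] turn None grip 0.339 33.3
valve [279. 247.] 0.7 [617.3 262.3  93.9]
valve_pad [275. 196.] 0.61 [626.9 265.6   6. ]
fuse_jar [351. 268.] 0.74 [555.6 185.    0. ]
[277.77093625 195.08421055]
```

View pics/w9.png

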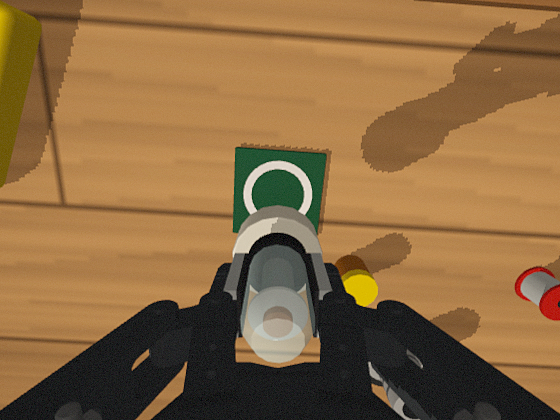

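The wrist view shows the valve held upright, with the front edge of its socket at (277,206). The white ring is centred at (278,194). I'll check the valve's offset in the grip.

```bash
python3 - <<'E'
from h import *
s=env.snapshot("wrist");st=env.sense();R=np.array(st["ee_rot"]);p=np.array(st["tool_pos"]);T=lambda px,z:(R.T@(pt(s,px,z)-p)).round(1)[:2]
z0=p[2]-39.6
print("front",T((277,206.5),z0),T((277,206.5),z0+24),"exp 26; sides@24",T((233,245),z0+18),T((322,245),z0+18),"ring front/l/r",T((278,160.5),6),T((243,193),6),T((312.5,193),6))
E
python3 -m jog '[{"linear":[0.044,0.003,0.15],"turn":0},{"linear":[0.044,0.003,0.3],"turn":0},{"linear":[0.044,0.003,0.45],"turn":0},{"linear":[0.044,0.003,0.55],"turn":0},{"linear":[0.044,0.003,0.6],"turn":0}]'
python3 -m jog '[{"linear":[0,0,0],"turn":0},{"linear":[0,0,0],"turn":0}]'
```

```text
front [21.7  0.3] [29.   0.3] exp 26; sides@24 [  3.8 -25.1] [ 3.9 26.5] ring front/l/r [36.6  1.1] [  7.2 -30.5] [ 7.2 32.5]
t: 26.95
tool_pos: [628.4, 263.5, 60.9]
ee_rot: [[0.998, 0.065, -0.001], [0.065, -0.998, -0.001], [-0.001, 0.001, -1.0]]
wrist_force: [0.4, -0.2, 0.6]
grip_width: 0.343
finger_force: 33.3
t: 27.15
tool_pos: [629.2, 264.4, 62.8]
ee_rot: [[0.998, 0.065, 0.001], [0.065, -0.998, 0.0], [0.001, -0.0, -1.0]]
wrist_force: [0.4, -0.5, -1.4]
grip_width: 0.341
finger_force: 33.3
```

```bash
python3 -m jog '[{"linear":[0.022,0.005,0.05],"turn":0},{"linear":[0.022,0.005,0.08],"turn":0},{"linear":[0.022,0.005,0.1],"turn":0},{"linear":[0.022,0.005,0.1],"turn":0}]'
python3 - <<'E'
from h import *
s=env.snapshot("wrist");save(s,"w10");p=env.sense()["tool_pos"];print(p)
for n,z in(("valve",p[2]-39.6),("valve_pad",6)):
    for r in env.spot_point(s,n)[:1]: print(n,np.round(r["pixel"]),round(r["conf"],2),pt(s,r["pixel"],z).round(1))
a=cv2.imread("pics/w10.png")[150:350,180:380];cv2.imwrite("pics/w10c.png",cv2.resize(a,(600,600)))
E
```

```text
t: 27.55
tool_pos: [631.2, 263.6, 49.6]
ee_rot: [[0.998, 0.065, -0.001], [0.065, -0.998, -0.0], [-0.001, 0.0, -1.0]]
wrist_force: [-0.9, -0.2, -0.5]
grip_width: 0.343
finger_force: 33.3
[631.32293438 263.7488448   49.88313499]
valve [278. 248.] 0.79 [625.3 262.2  10.3]
```

View pics/w10c.png

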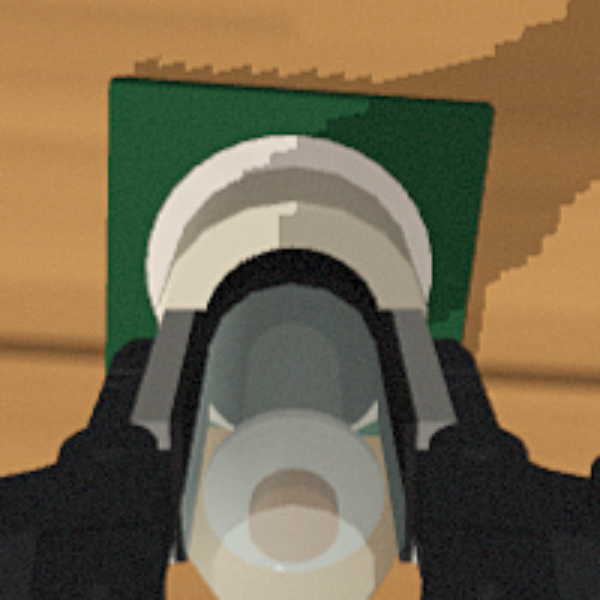

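The crop shows the socket centred over the white ring to within about 1–2 mm and upright. I'll set it down.

```bash
python3 -m jog '[{"linear":[0.01,-0.004,0.01],"turn":0},{"linear":[0.01,-0.004,0.02],"turn":0},{"linear":[0.01,-0.004,0.028],"turn":0},{"linear":[0.01,-0.004,0.034],"turn":0},{"linear":[0.01,-0.004,0.034],"turn":0}]'
python3 -m jog '[{"linear":[0,0,0],"turn":0},{"linear":[0,0,0],"turn":0}]'
```

```text
t: 28.2
tool_pos: [632.5, 264.3, 45.8]
ee_rot: [[0.998, 0.065, -0.0], [0.065, -0.998, -0.0], [-0.0, 0.0, -1.0]]
wrist_force: [0.6, -0.1, -1.2]
grip_width: 0.338
finger_force: 33.3
t: 28.4
tool_pos: [632.6, 264.4, 46.1]
ee_rot: [[0.998, 0.065, 0.0], [0.065, -0.998, 0.0], [0.0, -0.0, -1.0]]
wrist_force: [-1.0, 0.2, -1.3]
grip_width: 0.341
finger_force: 33.3
```

Still hanging (-1.3 N), so I'll creep down to contact.

```bash
python3 -m jog '[{"linear":[0,0,0.006],"turn":0},{"linear":[0,0,0.01],"turn":0},{"linear":[0,0,0.01],"turn":0},{"linear":[0,0,0.01],"turn":0}]'
```

```text
t: 28.8
tool_pos: [632.8, 264.5, 45.6]
ee_rot: [[0.998, 0.066, 0.001], [0.066, -0.998, 0.0], [0.001, -0.0, -1.0]]
wrist_force: [-2.4, -0.2, 6.7]
grip_width: 0.343
finger_force: 33.9
```

```bash
python3 -m jog '[{"linear":[0,0,0],"turn":0},{"linear":[0,0,0],"turn":0},{"linear":[0,0,0],"turn":0},{"linear":[0,0,0],"turn":0},{"linear":[0,0,0],"turn":0}]' -1
python3 -m jog '[{"linear":[0,0,-0.1],"turn":0},{"linear":[0,0,-0.3],"turn":0},{"linear":[0,0,-0.6],"turn":0},{"linear":[0,0,-0.95],"turn":0}]' > /dev/null
python3 -m jog '[{"linear":[-0.3,0,-0.4],"turn":0},{"linear":[-0.5,0,-0.7],"turn":0},{"linear":[-0.5,0,-0.7],"turn":0},{"linear":[-0.5,0,-0.7],"turn":0}]'
python3 - <<'E'
from h import *
for c in("wrist","side","top"):
    s=env.snapshot(c);save(s,c+"end")
    for n in("valve","valve_pad","former","former_pad","transformer","battery","battery_pad","reel","fuse_jar"):
        for r in env.spot_point(s,n)[:1]: print(c,n,np.round(r["pixel"]),round(r["conf"],2),pt(s,r["pixel"],0 if n in("reel","fuse_jar") else 6).round(1))
a=cv2.imread("pics/wristend.png")[:420,:400];b=cv2.imread("pics/sideend.png")[80:380,150:450]
cv2.imwrite("pics/end.png",np.hstack([a,cv2.resize(b,(400,420))]))
E
```

```text
t: 29.3
tool_pos: [632.6, 264.3, 44.7]
ee_rot: [[0.998, 0.065, -0.0], [0.065, -0.998, -0.0], [-0.0, 0.0, -1.0]]
wrist_force: [0.5, 0.5, -0.3]
grip_width: 0.999
finger_force: 0.0
t: 30.1
tool_pos: [572.7, 261.0, 246.3]
ee_rot: [[0.998, 0.066, 0.004], [0.066, -0.998, 0.003], [0.004, -0.003, -1.0]]
wrist_force: [0.3, -0.1, 0.3]
grip_width: 0.998
finger_force: 0.0
wrist valve [277. 134.] 0.64 [625.7 265.4   6. ]
wrist former [364. 267.] 0.63 [454.9 132.6   6. ]
wrist former_pad [335. 194.] 0.63 [556.3 186.6   6. ]
wrist transformer [548. 279.] 0.65 [ 454.5 -125.1    6. ]
wrist reel [473. 207.] 0.95 [548.8   1.8   0. ]
wrist fuse_jar [334. 195.] 0.95 [552.7 186.3   0. ]
side valve [289. 128.] 0.66 [628.6 260.5   6. ]
side valve_pad [286. 129.] 0.64 [621.5 262.5   6. ]
side former [251. 170.] 0.79 [457.9 136.6   6. ]
side former_pad [254. 170.] 0.76 [466.1 129.1   6. ]
side transformer [285. 238.] 0.69 [ 452.3 -121.9    6. ]
side battery [318. 301.] 0.75 [ 449.9 -305.     6. ]
side battery_pad [314. 302.] 0.74 [ 441.1 -305.7    6. ]
side reel [300. 195.] 0.75 [548.2  -1.4   0. ]
side fuse_jar [274. 153.] 0.59 [546.2 179.2   0. ]
top valve [141. 152.] 0.55 [624.8 260.7   6. ]
top valve_pad [140. 151.] 0.68 [628.6 264.3   6. ]
top former [194. 227.] 0.73 [450.4 124.4   6. ]
top former_pad [195. 223.] 0.91 [459.8 123.3   6. ]
top transformer [304. 226.] 0.62 [ 459.3 -126.1    6. ]
top battery [386. 229.] 0.96 [ 456.9 -315.5    6. ]
top battery_pad [387. 231.] 0.73 [ 452.5 -315.7    6. ]
top reel [250. 187.] 0.8 [ 5.483e+02 -3.000e-01  0.000e+00]
top fuse_jar [168. 183.] 0.61 [553.2 192.3   0. ]
```

View pics/end.png

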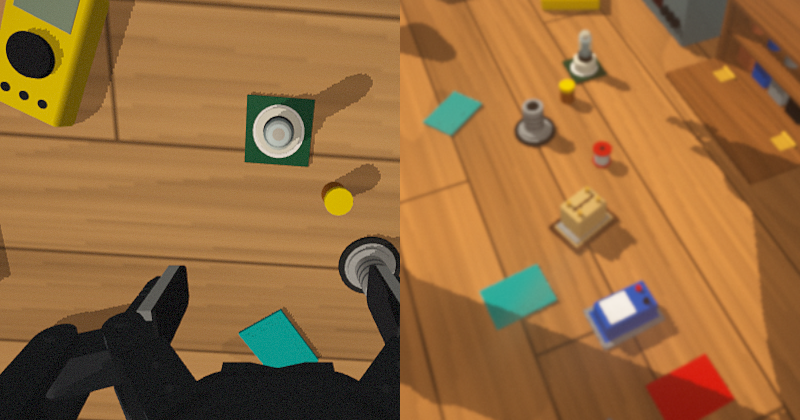

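The wrist view (left) shows the valve at (279,130), upright and centred on its ring. The side view (right) shows all four parts on their pads, with the reel and the jar where they were. I'll hand it in.

```bash
python3 -c "
from workcell import env
print(env.sign_off())"
```

```text
the job is handed in; nothing more can be done
None
```

I set the transformer, battery pack and coil former on their pads, then the valve last. The closing pictures show all four upright and centred to within a few millimetres, with the reel and fuse jar unmoved; the job is handed in at about 30 s and no verdict came back.

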